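# Clamp a specimen bar under a ratchet press head

## Task

Set the specimen bar under the foot of the ratchet press: raise the press head notch by notch by its fixed post, letting the pawl click by itself, until the pawl holds it high enough for the bar to pass under the foot, then slide the bar on the base plate fully home against the two back pins and the end pin. Only when the bar is home, squeeze the paddle towards the post to lift the pawl out of the teeth, lower the head gently until its foot rests on the bar, and let go, with the pawl sprung back. Leave the slide box, jar and eyepiece alone.

Things in the scene. Friction and masses are not known exactly. Their poses are not given: they have to be found in the camera images.
- stand: Fixed ratchet press. Origin on the bench under the middle of its column, z up; the press arm runs from the column along -x. Base plate 12 mm thick, x -240 to +50, y -100 to +170 mm. Column 30 (x) by 44 (y), top at z 265, saw teeth on its -x face, pitch 15 mm. Pins 12 mm thick, 40 mm high: back pins at (x -74, y -50) and (-74, 35), end pin at (-100, -76) mm.
- corner (a point): Fixed point of the press: where the bar's centre (half-way up) is when the bar is home; (-100, 20, 42) mm in the stand's frame, same axes. Home, the bar's back long face touches the two back pins (face at x -80 mm) and its -y end touches the end pin (at y -70 mm).
- bar_center (a point): Centre (half-way up) of the loose aluminium specimen bar: 40 mm wide (its x), 180 long (y), 60 high (z), 0.3 to 0.65 kg. It stands (slides easily) on the base plate on the -x side of the pins, 60 to 85 mm from home in x, up to 0.15 rad askew; home, its axes are parallel to the stand's. Pinch it across its width 70 mm from the centre to its +y end, clear of the press arm.
- head (a joint): Height of the press head on the column, m. The pawl holds it at 0, 0.015, 0.030 ... 0.090 (end of slide 0.100); it starts at 0. Weighs 0.5 to 0.85 kg; raising it past the pawl takes 9 to 16 N. With the pawl in it cannot sink past a notch; let go above one, it drops on to it. The foot rests on the bar at 0.050; the bar passes under from notch 0.060 up.
- pawl (a joint): How far the pawl is drawn out of the teeth, m: 0 = in, up to 0.0075 as it clicks over a tooth by itself, 0.014 = fully out (paddle squeezed home). It clears the teeth above 0.0075. Spring 3 N at 0, 7 N at 0.014; springs back by itself. With the foot resting on the bar and the paddle free it reads 0.003 to 0.004.
- foot (a point): The head's round rubber foot, 40 mm in diameter, under the arm on a steel stem; rigid part of the head. Its axis is at x -100, y 0 mm in the stand's frame; its underside is 10 mm + the head's value above the base plate. This point is the centre of its underside.
- post (a point): Fixed grip post on the end of the press arm, moves with the head: black upright bar, 12 mm thick (stand x), 24 mm wide (stand y). Its top is 22 mm above this point, the arm's top 28 mm below. Pinched across its 24 mm width it raises the head without touching the paddle.
- paddle (a point): Release paddle of the pawl, moves with the head: steel upright plate 10 mm thick (stand x), 22 mm wide (stand y), as high as the post, 43 mm (centres) from it towards the column. Pinch paddle and post together along the stand's x (54 mm over the outer faces, 40 mm squeezed home) to draw the pawl out; so held, the head can be lowered.
- slide_box: Bystander: white slide box 90 by 100 by 36 mm on the bench, origin at its underside. Leave alone.
- jar: Bystander: amber jar 54 mm wide, 75 mm high, origin at its underside. Leave alone.
- eyepiece: Bystander: black eyepiece 44 mm wide, 64 mm high, origin at its underside. Leave alone.
Mind the look-alikes: they are no part of the job. Of the things shaped like the part that bears bar_center, the aluminium one is meant.

How it is judged:
On the way, in this order (a step that is already met when the one before it is completed fails the run):
1. the pawl holds the head, let go by the robot, at a notch high enough for the bar (0.060 or above) (value of joint head above 0.058 m and value of joint pawl below 0.003 m and contact force between the fingers and head below 0.3 N), for 0.2 s.
2. the bar is home against the three pins (within 3 mm and 0.035 rad) under the raised head, and let go (x of bar_center in the frame of stand above -0.103 m and y of bar_center in the frame of stand between 0.017 and 0.023 m and z of bar_center in the frame of stand below 0.047 m and angle between the y axis of bar_center and the y axis of stand, either way round below 0.035 rad and value of joint head above 0.058 m and contact force between the fingers and bar below 0.3 N), for 0.2 s.
At the end, for the whole second after the job is handed in: The bar stands on the base plate home against all three pins (within 3 mm and 0.035 rad), the head's foot rests on it with its weight (head at 0.050 within 2.5 mm, more than 2 N on the bar), at rest, the paddle let go and the pawl sprung back (below 0.006) (x of bar_center in the frame of stand above -0.103 m and y of bar_center in the frame of stand between 0.017 and 0.023 m and z of bar_center in the frame of stand below 0.047 m and angle between the y axis of bar_center and the y axis of stand, either way round below 0.035 rad and value of joint head between 0.0475 and 0.0525 m and contact force between head and bar above 2 N and value of joint pawl below 0.006 m and velocity of joint head between -0.01 and 0.01 m/s); the robot touches nothing.
It fails at once if the pawl is drawn out (past 0.010, the paddle squeezed) while the bar is not home (more than 5 mm or 0.06 rad off) (value of joint pawl above 0.01 m and not (x of bar_center in the frame of stand above -0.105 m and y of bar_center in the frame of stand between 0.015 and 0.025 m and z of bar_center in the frame of stand below 0.047 m and angle between the y axis of bar_center and the y axis of stand, either way round below 0.06 rad)).
It fails at once if the foot is slammed or forced on to the bar (over 45 N) (contact force between head and bar above 45 N).
It fails at once if a bystander (slide box, jar, eyepiece) is moved more than 25 mm (distance of any of slide_box, jar, eyepiece from where it was at the start of the episode above 0.025 m).
It also fails if it takes over 51 s, if anything falls off the work surface, if the arm or the gripper's body presses on something with over 40 N, if the wrist force passes 120 N, or if a joint passes its speed limit or range.

## Robot

A 6-joint arm with a two-finger parallel gripper is mounted at the origin on the work surface. World frame = base frame: x ahead of the robot, y to its left, z up, the work surface at z = 0. Lengths are in m, angles in rad, forces in N, time in s.
With the tool pointing down it reaches from about 0.425 to 0.95 m from the base axis. Payload 3.5 kg.
Tool frame: the origin (TCP) lies on the centre line of the jaws, within the pads' length; the fingertips stand 14 mm ahead of it and the grasp point (between the pads) lies 5 mm behind it (ctrl.finger_overhang is the distance from the TCP to the fingertips, in m); z points along the fingers, y is the line along which they close (so a half turn about z gives the same grasp; the last joint's range is limited). The gripper opens to 85 mm and grips with 20 to 120 N. Pads are 22 mm wide; open, the fingers measure 114 mm over their backs; the gripper's body (76 mm by 85 mm) begins 54 mm behind the grasp point. The pads swing forward as they close: fully open they stand 13 mm farther back than shut.
Start: joints at [1.168, 0.286, 1.577, -0, 1.279, -0.15], TCP at [0.169, 0.654, 0.245] pointing down, gripper open.
Joint ranges: [-2.77, 2.77], [-0.9, 2.22], [0.21, 2.48], [-1.53, 4.67], [0.24, 2.81], [-2.84, 2.84]. Speed limits (rad/s): [2.79, 2.79, 3.14, 3.14, 3.14, 3.14].

## Interface

Orientations are given as a unit quaternion [x, y, z, w].
In Python, from plant import ctrl gives the robot as it stands.
- The arm moves only by the tool send_rows, never from a script. Its argument "moves" is text: rows parted by semicolons, each of 7 numbers parted by spaces: the turn, a rotation vector about the tool's x, y, z in units of 360 degrees (1.0 is 360 degrees), then the shift along the tool's x, y, z in units of 20 cm (1.0 is 20 cm), then the gripper's target within -1 to 1 (fully open at 1, half-way at 0, shut at -1). A call has 1 to 12 rows; each row is the pose to reach, as a shift and turn from the pose commanded when the call began, along the tool's axes at that moment, turning the shorter way round; what a row does not reach only later rows make up. A row lasts 1/8 s, in which the tool goes at most 62.5 mm and 10.7 degrees, less where a joint would pass 70% of its speed; a pose out of reach is approached as far as the arm can. A call with a number of a shift or a turn outside -1 to 1 is refused whole. A call with a gripper value outside its range is refused whole. The fingers move at their own pace and stop on an object; "newtons" is the grip in N (left out, the last holds). Time passes only in rows, so rows that repeat a pose let the fingers close. It gives the time, the measured TCP pose, the force, the opening and the grip force at its end, in the units of the state.
- ctrl.get_state(): the state, without advancing time (a new reading comes with each control period).
- ctrl.read_camera(name): name is "scene" or "top"; returns a dict with "image" (480x640x3 uint8, red, green, blue), "fovy" (degrees; the focal length in pixels is half the picture's height over the tangent of half this angle, whatever the lens; pixels are square), "cx", "cy" (the principal point, pixels), "distortion" ([k1, k2, p1, p2, k3] as OpenCV has them; the pictures are not rectified), "extrinsics" (4x4, takes a point from camera to world coordinates). Camera axes: x right, y up, looking along -z (the intrinsics and any distortion apply to the point x, -y, -z); pixel columns grow to the right and rows downward; lengths in m; the calibration is good to about 2 mm. A picture is of the moment at which its call begins. There is no depth.
- ctrl.sign_off(): hands the job in; it is judged then, once.
The state is a dict: "time": time; "qpos": joint angles; "dq": joint speeds; "joint_efforts": joint torques, N m; "eef_pos": TCP position; "tcp_rot": TCP orientation; "contact_force": force on the tool from outside, world axes, zero at the start; "wrist_torque": the same for the moment, N m; "opening": opening from 0.0 (shut) to 1.0 (fully open); "finger_force": force on a finger pad.
Only numpy, scipy, OpenCV 4.12 (cv2) and the standard library are available. Lean on these libraries where they do the work, as an engineer would, in place of code of your own. Each camera call takes 0.05 s, during which the arm holds its last target. There are 200 camera calls.

## Working session

There is one attempt and no reset: what is moved stays moved. The work goes in short steps, Python scripts to look and compute and a tool call to move; the robot and the scene stay as the last step left them, time stands still between calls to the robot, and variables do not carry over. Pictures are saved under pics/ and viewed, at most 10 in all, crops included, and the job is handed in when it is done.

Besides the shell and the picture viewer there is one more tool, called after "Call:" by a JSON object that holds its "op" and its "data". send_rows: Moves the arm, as the interface text tells. Its arguments: {"type":"object","properties":{"moves":{"type":"string"},"newtons":{"type":"number"}},"required":["moves"]}

```bash
ls; mkdir -p pics; cat > h.py <<'E'
import numpy as np, cv2
from plant import ctrl
from scipy.spatial.transform import Rotation as R
def cam(n):
    c=ctrl.read_camera(n); f=240/np.tan(np.radians(c["fovy"])/2)
    c["K"]=np.array([[f,0,c["cx"]],[0,f,c["cy"]],[0,0,1]]); c["E"]=np.array(c["extrinsics"]); c["d"]=np.array(c["distortion"],float); return c
def ray(c,uv):
    p=cv2.undistortPoints(np.array(uv,float).reshape(-1,1,2),c["K"],c["d"])[:,0]
    d=np.c_[p[:,0],-p[:,1],-np.ones(len(p))]@c["E"][:3,:3].T
    return c["E"][:3,3],d
def onz(c,uv,z):
    o,d=ray(c,uv); return o+d*((z-o[2])/d[:,2])[:,None]
def proj(c,P):
    q=(np.array(P,float).reshape(-1,3)-c["E"][:3,3])@c["E"][:3,:3]; q=q*[1,-1,-1]
    return cv2.projectPoints(q,np.zeros(3),np.zeros(3),c["K"],c["d"])[0][:,0]
def tri(c1,u1,c2,u2):
    o1,d1=ray(c1,u1);o2,d2=ray(c2,u2);out=[]
    for a,b in zip(d1,d2):
        s=np.linalg.lstsq(np.c_[a,-b],o2-o1,rcond=None)[0]; p,q=o1+s[0]*a,o2+s[1]*b; out.append(np.r_[(p+q)/2,np.linalg.norm(p-q)])
    return np.array(out)
E
python3 - <<'E'
from h import *
for n in("scene","top"):
    c=cam(n); cv2.imwrite(f"pics/{n}0.png",c["image"][:,:,::-1]); print(n,c["K"][0,0],c["E"].round(3).tolist(),c["d"])
s=ctrl.get_state();print({k:np.round(v,4).tolist() for k,v in s.items()},ctrl.finger_overhang)
E
```

```text
pics
scene 481.4214286652978 [[0.059, -0.768, 0.638, 1.117], [0.998, 0.052, -0.03, -0.044], [-0.01, 0.639, 0.769, 0.851], [0.0, 0.0, 0.0, 1.0]] [-0.10752694  0.          0.          0.          0.        ]
top 540.6872949019 [[-0.028, 0.999, -0.037, 0.479], [-0.999, -0.029, -0.021, -0.036], [-0.022, 0.037, 0.999, 1.185], [0.0, 0.0, 0.0, 1.0]] [-0.01674754  0.          0.          0.          0.        ]
{'time': 0.1, 'qpos': [1.168, 0.2871, 1.578, -0.0, 1.2786, -0.15], 'dq': [-0.001, -0.0012, -0.0024, 0.0001, -0.0003, 0.0], 'joint_efforts': [0.0002, -40.7293, -29.37, -0.0001, 0.0033, 0.0], 'eef_pos': [0.1686, 0.653, 0.244], 'tcp_rot': [0.1261, 0.992, -0.001, -0.0003], 'contact_force': [-0.8834, -0.4791, -0.5359], 'wrist_torque': [0.0143, -0.0304, -0.0223], 'finger_force': 0.0, 'opening': 1.0014} 0.014
```

View pics/scene0.png

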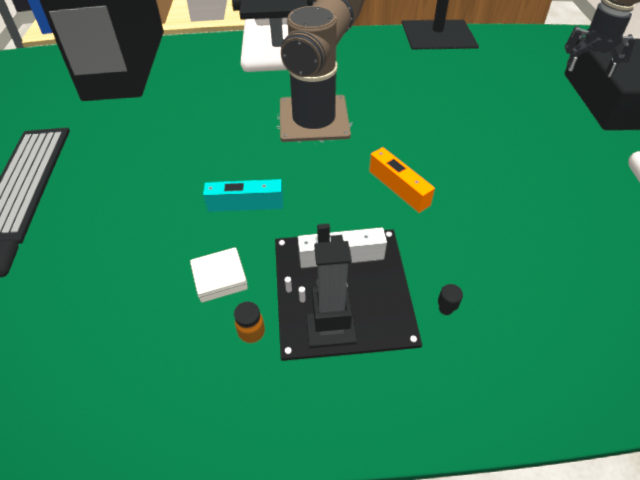

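View pics/top0.png

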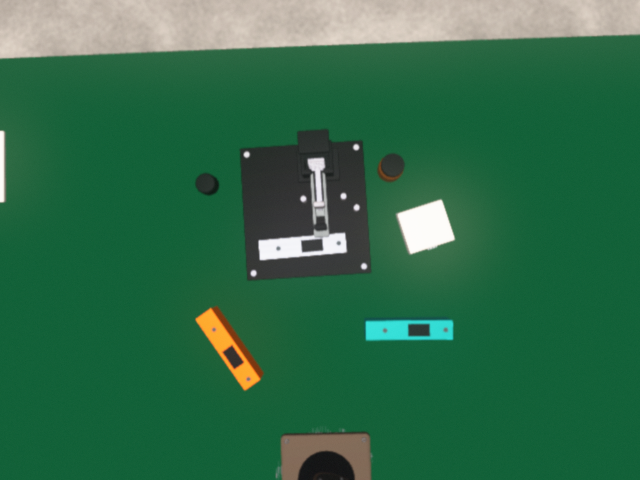

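The scene view shows the press (column ~(333,290), post top ~(323,228)) and a white/aluminium bar at ~(342,247). The cyan (243,195) and orange (401,178) bars are look-alikes. In the top view the aluminium bar is at (302,246), orange at (228,348) and cyan at (409,330). The jar is at (391,166), the eyepiece at (206,184) and the slide box at (425,227). I choose the aluminium bar on the plate and check it in one crop.

```bash
python3 - <<'E'
from h import *
T=cam("top");S=cam("scene")
a=cv2.resize(T["image"][120:290,230:380],None,fx=2.66,fy=2.66,interpolation=cv2.INTER_CUBIC)
b=cv2.resize(S["image"][215:365,265:425],None,fx=2.5,fy=2.5,interpolation=cv2.INTER_CUBIC)
o=np.zeros((460,800,3),np.uint8);o[:a.shape[0],:a.shape[1]]=a[:460];o[:b.shape[0],400:800]=b
cv2.imwrite("pics/crop1.png",o[:,:,::-1])
for c,n in((T,"T"),(S,"S")):
    g=cv2.cvtColor(c["image"],cv2.COLOR_RGB2HSV); m=((g[...,2]>120)&(g[...,1]<60)).astype(np.uint8)
    k,l,s,ce=cv2.connectedComponentsWithStats(m)
    x0,x1,y0,y1=(230,380,120,290) if n=="T" else (265,425,215,365)
    for i in range(1,k):
        if x0<ce[i][0]<x1 and y0<ce[i][1]<y1 and s[i,4]>6: print(n,ce[i].round(1),s[i])
    # plate outline: non-green dark
    m=((g[...,2]<75)&(g[...,1]<140)).astype(np.uint8); m[:, :x0]=0;m[:,x1:]=0;m[:y0]=0;m[y1:]=0
    q=max(cv2.findContours(m,0,2)[0],key=cv2.contourArea); print(n,cv2.approxPolyDP(q,3,True)[:,0].tolist())
E
```

```text
T [355.7 146.6] [353 144   6   6  32]
T [246.3 154.1] [244 151   6   7  33]
T [306.9 227.3] [ 258  158   89  103 2489]
T [343.1 195.8] [340 193   7   7  36]
T [302.9 198.3] [300 195   7   7  35]
T [356.1 207. ] [353 204   7   7  36]
T [363.5 265.8] [361 263   6   7  36]
T [253.2 272.9] [250 270   7   7  36]
T [[361, 141], [332, 142], [323, 129], [299, 131], [297, 145], [240, 149], [248, 280], [370, 272]]
S [365.4 243. ] [ 330  228   62   34 1258]
S [307.2 249.3] [297 234  21  33 530]
S [281.4 242.2] [279 240   6   6  28]
S [287.8 283.2] [284 276   8  16  84]
S [301.6 293.1] [298 286   7  16  86]
S [413.1 338.2] [410 335   7   7  40]
S [287.8 350. ] [285 347   7   7  41]
S [[275, 240], [282, 359], [421, 345], [393, 230], [385, 230], [393, 234], [387, 237], [383, 260], [351, 263], [347, 243], [341, 236], [332, 236], [330, 243], [328, 225], [318, 225], [318, 265], [311, 268], [299, 266], [295, 237], [282, 238], [286, 242], [283, 246], [277, 243], [280, 239]]
```

View pics/crop1.png

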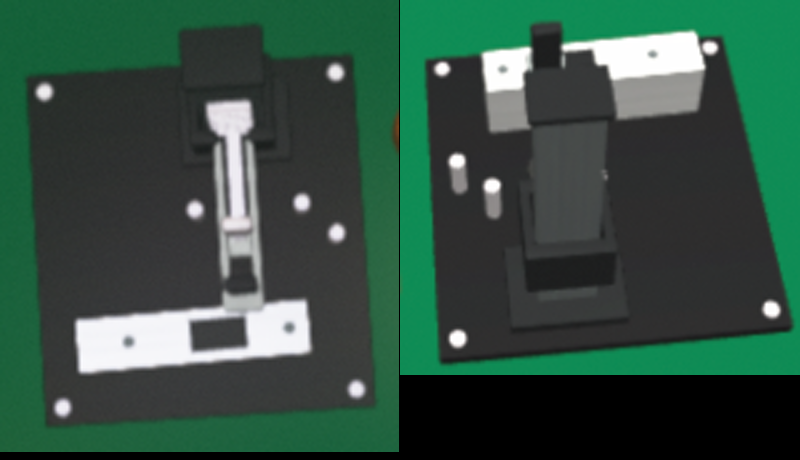

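The crop confirms the white aluminium bar on the plate (corners, top view: ~(259,240), (344,233), (347,252), (260,260)). The black post top is at ~(320,220) in the top view and ~(323,227) in the scene view, and the steel paddle is at ~(319,204) in the top view.

```bash
cat > fit.py <<'E'
from h import *
def solve(c,uv,P):  # rigid 2D fit, z known per point
    W=np.array([onz(c,[u],p[2])[0] for u,p in zip(uv,P)]); P=np.array(P)
    a,b=P[:,:2].mean(0),W[:,:2].mean(0); U,_,V=np.linalg.svd((P[:,:2]-a).T@(W[:,:2]-b)); Rm=(U@V).T
    t=b-Rm@a; return Rm,t,(P[:,:2]@Rm.T+t-W[:,:2])*1000
E
python3 - <<'E'
from fit import *
T=cam("top");S=cam("scene")
tp=[[355.7,146.6],[246.3,154.1],[363.5,265.8],[343.1,195.8],[302.9,198.3],[356.1,207.0]]
sp=[[287.8,350],[413.1,338.2],[281.4,242.2],[301.6,289.5],[346,284],[287.8,279.5]]
print("tri",tri(T,tp,S,sp).round(4).tolist())
P=[[-.074,-.05,.052],[-.074,.035,.052],[-.1,-.076,.052],[.05,-.1,.012],[-.24,-.1,.012],[-.24,.17,.012]]
uv=tp[3:]+[[361.5,140.5],[370.5,272.5],[247.5,280.5]]
Rm,t,e=solve(T,uv,P); print("T stand",t,np.arctan2(Rm[1,0],Rm[0,0]),e.round(1).tolist())
uvS=[[301.6,289.5],[287.8,279.5]]+[[282,359.5],[421.5,345.5],[275,239.5]]
PS=[[-.074,-.05,.052],[-.1,-.076,.052],[.05,-.1,.0],[.05,.17,.0],[-.24,-.1,.012]]
r2,t2,e2=solve(S,uvS,PS); print("S stand",t2,np.arctan2(r2[1,0],r2[0,0]),e2.round(1).tolist())
print("post,paddle tops",tri(T,[[320.3,221.0]],S,[[323.4,226.5]]).round(4).tolist())
print("bar corners",tri(T,[[346.5,252.3],[259.7,260.2]],S,[[298.2,236.2],[383.8,228.2]]).round(4).tolist())
g=cv2.cvtColor(T["image"],cv2.COLOR_RGB2HSV); m=((g[...,2]>120)&(g[...,1]<60)).astype(np.uint8);m[:228]=0;m[262:]=0
m[:,:250]=0;m[:,352:]=0;m=cv2.morphologyEx(m,cv2.MORPH_CLOSE,np.ones((25,25)));m=cv2.morphologyEx(m,cv2.MORPH_OPEN,np.ones((3,31)))
q=max(cv2.findContours(m,0,2)[0],key=cv2.contourArea);r=cv2.minAreaRect(q);bx=cv2.boxPoints(r);print(r,bx)
W=onz(T,bx,.072);c=W.mean(0);print("bar c",c, [np.linalg.norm(W[i]-W[i-1]) for i in range(4)])
cs=(c[:2]-t)@Rm; v=max((W[1]-W[0],W[2]-W[1]),key=np.linalg.norm); v=v*np.sign(v[1]); print("in stand",cs, "yaw of y-axis rel world",np.arctan2(-v[0],v[1]))
# black post blob
g=T["image"].astype(int).sum(2)
print(g[212:236,312:330:2]//3)
E
```

```text
tri [[0.7148, -0.0864, 0.018, 0.0015], [0.7064, 0.1524, 0.0176, 0.0015], [0.4558, -0.0953, 0.0176, 0.0015], [0.6045, -0.0551, 0.0528, 0.0018], [0.6014, 0.0307, 0.0587, 0.0048], [0.58, -0.0816, 0.0539, 0.0019]]
T stand [ 0.67674628 -0.00314906] 0.03751665971582474 [[0.1, 0.2], [-0.5, 0.4], [-0.5, -0.2], [1.5, -0.7], [-0.2, -1.1], [-0.4, 1.5]]
S stand [ 6.74284102e-01 -1.62700024e-04] 0.046341509653094144 [[-1.3, 0.7], [-0.8, 0.0], [3.8, 0.2], [2.0, 1.1], [-3.6, -2.1]]
post,paddle tops [[0.5453, -0.0085, 0.1702, 0.0025]]
bar corners [[0.4856, -0.0576, 0.0722, 0.0031], [0.4746, 0.1228, 0.0702, 0.0047]]
((302.07086181640625, 245.30259704589844), (22.412921905517578, 88.27468872070312), 84.95755004882812) [[257.11935 238.0189 ]
 [345.0524  230.26012]
 [347.02237 252.58629]
 [259.08932 260.3451 ]]
bar c [0.50265294 0.03199694 0.072     ] [np.float64(0.046294720609312105), np.float64(0.18231649591169238), np.float64(0.046141216009138654), np.float64(0.1820279276453322)]
in stand [-0.17265259  0.04165114] yaw of y-axis rel world 0.05865438435240513
[[100 177 177 197 198 198 171 177  74]
 [ 9
[... 193 characters left out ...]
 97 185  98  54  54  53  89 186  99]
 [ 92 184  96  52  55  53  81 183  96]
 [ 83 183  98  53  53  53  79 181  98]
 [ 79 181  98  55  55  55  76 180  98]
 [ 76 177  96  56  53  54  68 176 100]
 [ 69 158  84  52  49  49  55 156 104]
 [ 67 118  64  50  48  51  51 125 110]
 [ 63  81  56  52  54  52  53 102 113]
 [ 60  68  55  55  56  54  54  91 114]
 [ 56  66  54  55  56  55  52  81 114]
 [ 57  79  54  53  53  52  49  81 116]
 [ 56 117  66  52  58  58  66 104 125]
 [ 61 155 110  83  98 106 124 150 140]
 [ 62 172 159 140 151 158 172 179 153]
 [ 62 172 182 178 178 180 185 186 157]
 [ 62 168 186 185 184 184 185 187 165]
 [ 86 168 186 185 183 183 185 186 172]
 [158 184 182 180 178 178 182 179 178]]
```

```bash
cat > go.py <<'E'
from h import *
A=0.039; O=np.array([.6762,-.0025]); RS=np.array([[np.cos(A),-np.sin(A)],[np.sin(A),np.cos(A)]])
def w(x,y): return RS@[x,y]+O
def s(p): return (np.array(p)[:2]-O)@RS
def go(p,yaw):  # yaw: direction of tool y in world (rad), mod pi
    st=ctrl.get_state(); q=R.from_quat(st["tcp_rot"]); M=q.as_matrix()
    y=np.array([np.cos(yaw),np.sin(yaw),0]); y=y if y@M[:,1]>=-0.05 else -y
    z=np.array([0,0,-1.]); G=np.c_[np.cross(y,z),y,z]
    rv=(q.inv()*R.from_matrix(G)).as_rotvec()/(2*np.pi); d=M.T@(np.array(p)-st["eef_pos"])/.2
    print("t",round(st["time"],2),"turn",rv.round(4),"shift",d.round(4),"f",np.round(st["contact_force"],1),"op",round(st["opening"],3),"ff",round(st["finger_force"],1),"q",np.round(st["qpos"],2),"stand",s(st["eef_pos"]).round(4),np.round(st["eef_pos"],4))
E
python3 - <<'E'
from go import *
T=cam("top");S=cam("scene")
p=tri(T,[[320.7,226.5],[319,204.2]],S,[[323.4,226.5],[323.6,229]])
print(p.round(4), s(p[0]),[s(onz(T,[[320.7,226.5],[319,204.2]],z)[0]) for z in(.165,.17)],s(onz(T,[[319,204.2]],.168)[0]))
P=p[0]
go([*w(s(P)[0],0),.235],A+np.pi/2)
print([s(onz(T,[u],.05)[0]) for u in([206,184],[391,166],[425,227])])
E
```

```text
[[ 5.356e-01 -8.300e-03  1.586e-01  3.200e-03]
 [ 5.743e-01 -8.900e-03  1.979e-01  2.000e-04]] [-0.14076417 -0.00027731] [array([-0.14123874, -0.00204731]), array([-0.14152062, -0.00216534])] [-0.09913182 -0.00174752]
t 0.4 turn [-0.0001 -0.     -0.0464] shift [-2.6029 -2.7435  0.0514] f [ 0.1 -0.5 -0.3] op 0.998 ff 0.0 q [ 1.17  0.29  1.58  0.    1.28 -0.15] stand [-0.4815  0.6753] [0.1687 0.6535 0.2451]
[array([-0.02797083,  0.23743087]), array([-0.01756055, -0.15572332]), array([-0.15078549, -0.2173654 ])]
```

Call:
{"op": "send_rows", "data": {"moves": "0 0 -0.023 -0.45 -0.45 0 1;0 0 -0.0464 -0.9 -0.92 0 1;0 0 -0.0464 -0.9 -0.92 0 1;0 0 -0.0464 -0.9 -0.92 0 1;0 0 -0.0464 -0.9 -0.92 0 1"}}

```text
time: 1.02
eef_pos: [0.2985, 0.4278, 0.2455]
tcp_rot: [-0.017, 1.0, -0.0, 0.0]
contact_force: [0.1, 0.8, 0.0]
opening: 1.0
finger_force: 0.0
```

```bash
python3 - <<'E'
from go import *
S=cam("scene"); 
c,s_=np.cos(.044),np.sin(.044); RS2=np.array([[c,-s_],[s_,c]]);t2=np.array([.6748,-.0005])
for z in(.15,.155,.16,.165,.17,.175):
    print(z,proj(S,[[*(RS2@[x,0]+t2),z] for x in(-.147,-.135)]).round(1).tolist())
go([*w(-.141,-.001),.235],A+np.pi/2)
E
```

```text
0.15 [[323.0, 226.4], [323.7, 231.2]]
0.155 [[323.0, 224.7], [323.7, 229.5]]
0.16 [[323.0, 223.0], [323.7, 227.8]]
0.165 [[323.0, 221.2], [323.7, 226.1]]
0.17 [[322.9, 219.5], [323.7, 224.3]]
0.175 [[322.9, 217.7], [323.6, 222.6]]
t 1.07 turn [ 0.      0.0001 -0.0006] shift [-1.1073 -2.2287  0.0533] f [-0.5  0.8  0.2] op 1.001 ff 0.0 q [ 0.77 -0.05  1.95 -0.    1.25 -0.84] stand [-0.3608  0.4455] [0.2983 0.4286 0.2456]
```

Call:
{"op": "send_rows", "data": {"moves": "0 0 -0.0006 -0.12 -0.28 0 1;0 0 -0.0006 -0.25 -0.55 0 1;0 0 -0.0006 -0.4 -0.83 0 1;0 0 -0.0006 -0.5 -1 0 1"}}

```text
time: 1.58
eef_pos: [0.4056, 0.2337, 0.2458]
tcp_rot: [-0.021, 1.0, 0.0, 0.001]
contact_force: [0.5, 0.3, -0.3]
opening: 1.0
finger_force: 0.0
```

Call:
{"op": "send_rows", "data": {"moves": "0 0 0 -0.15 -0.28 0 0.6;0 0 0 -0.3 -0.55 0 0.3;0 0 0 -0.45 -0.83 0 0;0 0 0 -0.6 -1 0 0;0 0 0 -0.6 -1 0 0"}}

```text
time: 2.2
eef_pos: [0.5351, 0.0385, 0.2453]
tcp_rot: [-0.02, 1.0, 0.0, 0.0]
contact_force: [-0.4, -0.2, -0.2]
opening: 0.499
finger_force: 0.0
```

```bash
python3 -c "
from go import *
go([*w(-.141,-.001),.235],A+np.pi/2)"
```

```text
t 2.2 turn [0.     0.0001 0.0002] shift [ 0.0085 -0.2373  0.0517] f [-0.4 -0.2 -0.2] op 0.499 ff 0.0 q [-0.12 -0.02  1.92  0.    1.24 -1.73] stand [-0.1394  0.0465] [0.5351 0.0385 0.2453]
```

Call:
{"op": "send_rows", "data": {"moves": "0 0 0 0.008 -0.237 0 0;0 0 0 0.008 -0.237 0.2 0;0 0 0 0.008 -0.237 0.4 0;0 0 0 0.008 -0.237 0.4 0;0 0 0 0.008 -0.237 0.4 0"}}

```text
time: 2.82
eef_pos: [0.5344, -0.0067, 0.1669]
tcp_rot: [-0.022, 1.0, -0.0, 0.001]
contact_force: [0.5, -0.1, 0.2]
opening: 0.502
finger_force: 0.0
```

```bash
python3 - <<'E'
from go import *
go([*w(-.141,-.001),.130],A+np.pi/2)
S=cam("scene");T=cam("top")
a=cv2.resize(S["image"][180:300,250:410],None,fx=2.5,fy=2.5,interpolation=cv2.INTER_CUBIC)
b=cv2.resize(T["image"][150:270,240:400],None,fx=2.5,fy=2.5,interpolation=cv2.INTER_CUBIC)
cv2.imwrite("pics/c2.png",np.hstack([a,b])[:,:,::-1])
E
```

```text
t 2.83 turn [-0.      0.0003  0.0008] shift [-0.0041 -0.0114  0.1843] f [ 0.5 -0.1  0.2] op 0.502 ff 0.0 q [-0.2   0.06  1.99  0.    1.09 -1.82] stand [-0.1419  0.0013] [ 0.5344 -0.0067  0.1669]
```

View pics/c2.png

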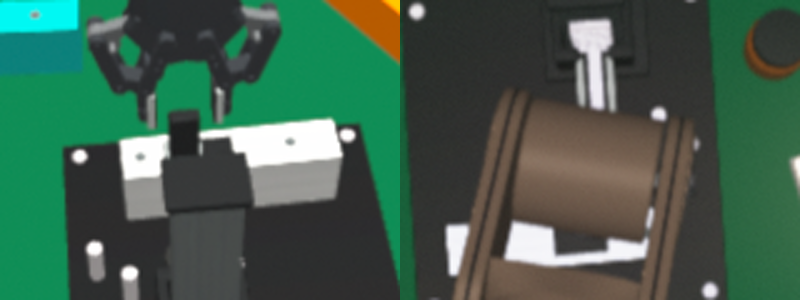

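The fingers straddle the black post: left fingertip ~(150,125), right ~(220,122), post ~(184,115) in the crop. I descend and grip.

Call:
{"op": "send_rows", "data": {"moves": "0 0 0 -0.004 -0.011 0.1 0;0 0 0 -0.004 -0.011 0.18 0;0 0 0 -0.004 -0.011 0.18 0;0 0 0 -0.004 -0.011 0.18 -0.8;0 0 0 -0.004 -0.011 0.18 -0.8;0 0 0 -0.004 -0.011 0.18 -0.8;0 0 0 -0.004 -0.011 0.18 -0.8", "newtons": 60}}

```text
time: 3.8
eef_pos: [0.5345, -0.0069, 0.1302]
tcp_rot: [-0.02, 1.0, 0.003, 0.0]
contact_force: [-0.7, 10.6, 1.4]
opening: 0.271
finger_force: 58.7
```

Call:
{"op": "send_rows", "data": {"moves": "0 0 0 0 0.006 -0.04 -0.8;0 0 0 0 0.006 -0.08 -0.8;0 0 0 0 0.006 -0.12 -0.8;0 0 0 0 0.006 -0.16 -0.8;0 0 0 0 0.006 -0.2 -0.8;0 0 0 0 0.006 -0.2 -0.8"}}

```text
time: 4.55
eef_pos: [0.5345, -0.0068, 0.1672]
tcp_rot: [-0.02, 1.0, 0.002, 0.001]
contact_force: [6.6, 5.2, -11.2]
opening: 0.271
finger_force: 64.8
```

Call:
{"op": "send_rows", "data": {"moves": "0 0 0 0 0 -0.04 -0.8;0 0 0 0 0 -0.08 -0.8;0 0 0 0 0 -0.12 -0.8;0 0 0 0 0 -0.15 -0.8;0 0 0 0 0 -0.15 -0.8;0 0 0 0 0 -0.15 -0.8"}}

```text
time: 5.3
eef_pos: [0.5345, -0.0068, 0.1967]
tcp_rot: [-0.021, 1.0, 0.002, 0.001]
contact_force: [7.8, 4.7, -13.4]
opening: 0.273
finger_force: 64.5
```

Call:
{"op": "send_rows", "data": {"moves": "0 0 0 0 0 0.015 -0.8;0 0 0 0 0 0.03 -0.8;0 0 0 0 0 0.03 -0.8;0 0 0 0 0 0.03 -0.8"}}

```text
time: 5.8
eef_pos: [0.5345, -0.0068, 0.192]
tcp_rot: [-0.021, 1.0, 0.002, 0.001]
contact_force: [5.0, 6.1, -7.7]
opening: 0.269
finger_force: 65.3
```

Call:
{"op": "send_rows", "data": {"moves": "0 0 0 0 0 0 -0.2;0 0 0 0 0 0 0;0 0 0 0 0 0 0;0 0 0 0 0 0 0"}}

```text
time: 6.3
eef_pos: [0.5346, -0.0089, 0.1938]
tcp_rot: [-0.021, 1.0, -0.0, 0.0]
contact_force: [0.7, -0.4, -0.7]
opening: 0.498
finger_force: 0.0
```

```bash
python3 - <<'E'
from go import *
go([*w(-.141,-.001),.26],A+np.pi/2)
S=cam("scene")
cv2.imwrite("pics/c3.png",cv2.resize(S["image"][160:310,250:410],None,fx=4,fy=4,interpolation=cv2.INTER_CUBIC)[:,:,::-1])
E
```

```text
t 6.3 turn [-0.0001  0.0001  0.0005] shift [-0.0041 -0.0006 -0.3309] f [ 0.7 -0.4 -0.7] op 0.498 ff 0.0 q [-0.21  0.03  1.97 -0.    1.15 -1.82] stand [-0.1418 -0.0009] [ 0.5346 -0.0089  0.1938]
```

View pics/c3.png

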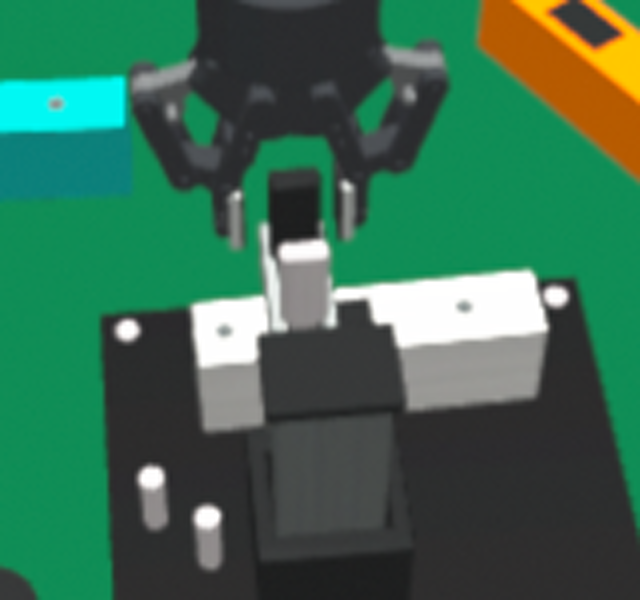

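The head is held at about the 0.060 notch: post top at crop (294,180), 21.5 px up, which is about 60 mm. The fingers are open and clear. Next I rise, turn and go above the bar's +y end.

Call:
{"op": "send_rows", "data": {"moves": "0 0 0 0 0 -0.12 0;0 0 0 0 0 -0.25 0.4;0 0 0 0 0 -0.35 1;0 0 0.03 0.04 0.14 -0.35 1;0 0 0.06 0.08 0.28 -0.35 1;0 0 0.09 0.12 0.42 -0.35 1;0 0 0.12 0.17 0.57 -0.35 1;0 0 0.15 0.17 0.57 -0.35 1;0 0 0.18 0.17 0.57 -0.3 1;0 0 0.21 0.17 0.57 -0.2 1;0 0 0.24 0.17 0.57 -0.1 1;0 0 0.246 0.17 0.57 0 1"}}

```text
time: 7.85
eef_pos: [0.4956, 0.1037, 0.1929]
tcp_rot: [0.684, 0.73, 0.0, 0.0]
contact_force: [0.1, 1.0, 0.4]
opening: 1.003
finger_force: 0.0
```

```bash
python3 - <<'E'
from go import *
go([.4957,.104,.19],.06)
S=cam("scene");T=cam("top")
a=S["image"][180:320,250:450];b=T["image"][150:290,230:430]
cv2.imwrite("pics/c4.png",cv2.resize(np.hstack([a,b]),None,fx=2,fy=2,interpolation=cv2.INTER_CUBIC)[:,:,::-1])
E
```

```text
t 7.85 turn [0.0001 0.     0.0008] shift [0.0015 0.0007 0.0143] f [0.1 1.  0.4] op 1.003 ff 0.0 q [ 0.01 -0.04  2.03 -0.    1.15 -0.06] stand [-0.1764  0.1131] [0.4956 0.1037 0.1929]
```

View pics/c4.png

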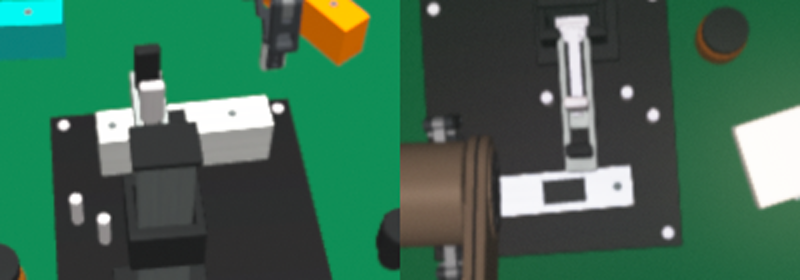

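The top view shows the open fingers straddling the bar's +y end (crop ~(442,127) and (450,262)). I descend and pinch.

Call:
{"op": "send_rows", "data": {"moves": "0 0 0 0 0 0.25 1;0 0 0 0 0 0.5 1;0 0 0 0 0 0.65 1;0 0 0 0 0 0.74 1;0 0 0 0 0 0.74 1;0 0 0 0 0 0.74 -0.4;0 0 0 0 0 0.74 -0.4;0 0 0 0 0 0.74 -0.4;0 0 0 0 0 0.74 -0.4;0 0 0 0 0 0.74 -0.4", "newtons": 40}}

```text
time: 9.2
eef_pos: [0.4966, 0.1038, 0.0467]
tcp_rot: [0.683, 0.731, 0.001, 0.001]
contact_force: [-1.1, -0.0, 5.8]
opening: 0.467
finger_force: 42.1
```

```bash
python3 - <<'E'
from go import *
go([*w(-.104,.0925),.046],A)
T=cam("top")
g=cv2.cvtColor(T["image"],cv2.COLOR_RGB2HSV); m=((g[...,2]>150)&(g[...,1]<60)).astype(np.uint8)
m[:,:280]=0;m[:,352:]=0;m[:236]=0;m[262:]=0
q=np.vstack(cv2.findContours(m,0,2)[0])[:,0]; b=[[x,q[q[:,0]==x,1].max()+.5] for x in range(285,343)]
W=onz(T,b,.072); k=np.polyfit(W[:,1],W[:,0],1)
e=[q[q[:,1]==y,0].max()+.5 for y in range(240,250)]
print("face: stand yaw",-k[0]-A,"e px",e, s(onz(T,[[np.median(e),245]],.072)[0]), s([np.polyval(k,.02),.02]))
E
```

```text
t 9.2 turn [0.0003 0.     0.0046] shift [-0.1138  0.3536  0.0045] f [-1.1 -0.   5.8] op 0.467 ff 42.1 q [ 0.01  0.18  2.11  0.    0.85 -0.06] stand [-0.1753  0.1132] [0.4966 0.1038 0.0467]Traceback (most recent call last):
  File "<stdin>", line 6, in <module>
    return umr_maximum(a, axis, None, out, keepdims, initial, where)
ValueError: zero-size array to reduction operation maximum which has no identity
```

```bash
cat > bar.py <<'E'
from go import *
def bar(x0=286,x1=340,y0=236,y1=264,lo=25):
    T=cam("top"); g=cv2.cvtColor(T["image"],cv2.COLOR_RGB2HSV)
    m=((g[...,2]>150)&(g[...,1]<60)).astype(np.uint8); m[:,:x0]=0;m[:,355:]=0;m[:y0]=0;m[y1:]=0
    ys,xs=np.nonzero(m); b=[[x,ys[xs==x].max()+.5] for x in range(x0,x1) if (xs==x).any()]
    W=onz(T,b,.072); k=np.polyfit(W[:,1],W[:,0],1)
    e=[xs[ys==y].max()+.5 for y in range(ys.min(),ys.max()-3) if (ys==y).any()]
    e=np.median(e); row=np.median(ys); W0=s(onz(T,[[e,row]],.072)[0])
    yy=w(-.1,0)[1]; f=s([np.polyval(k,yy),yy])
    print("bar yaw rel stand",round(-np.arctan(k[0])-A,4),"-y end",W0.round(4),"front face stand x",f.round(4),"e",e)
E
python3 -c "
from bar import *
bar()"
```

```text
bar yaw rel stand -0.0092 -y end [-0.1775 -0.0482] front face stand x [-0.1927  0.0036] e 345.5
```

Call:
{"op": "send_rows", "data": {"moves": "0 0 0.002 -0.02 0.05 0 -0.4;0 0 0.0046 -0.04 0.11 0 -0.4;0 0 0.0046 -0.06 0.17 0 -0.4;0 0 0.0046 -0.08 0.23 0 -0.4;0 0 0.0046 -0.09 0.28 0 -0.4;0 0 0.0046 -0.09 0.32 0 -0.4;0 0 0.0046 -0.09 0.345 0 -0.4;0 0 0.0046 -0.09 0.345 0 -0.4"}}

```text
time: 10.3
eef_pos: [0.5669, 0.0904, 0.0468]
tcp_rot: [0.693, 0.721, 0.001, 0.001]
contact_force: [-0.8, -0.4, 5.1]
opening: 0.465
finger_force: 42.0
```

```bash
python3 - <<'E'
from bar import *
go([*w(-.1,.090),.047],A)
bar(300,335,190,236)
T=cam("top");cv2.imwrite("pics/c5.png",cv2.resize(T["image"][150:270,240:400],None,fx=4,fy=4,interpolation=cv2.INTER_CUBIC)[:,:,::-1])
E
```

```text
t 10.3 turn [ 0.0004  0.     -0.0001] shift [-0.0354  0.028  -0.0011] f [-0.8 -0.4  5.1] op 0.465 ff 42.0 q [-0.02  0.31  1.95  0.    0.88 -0.06] stand [-0.1056  0.0971] [0.5669 0.0904 0.0468]
bar yaw rel stand -0.1675 -y end [-0.1062 -0.0635] front face stand x [-0.1388  0.0015] e 350.5
```

View pics/c5.png

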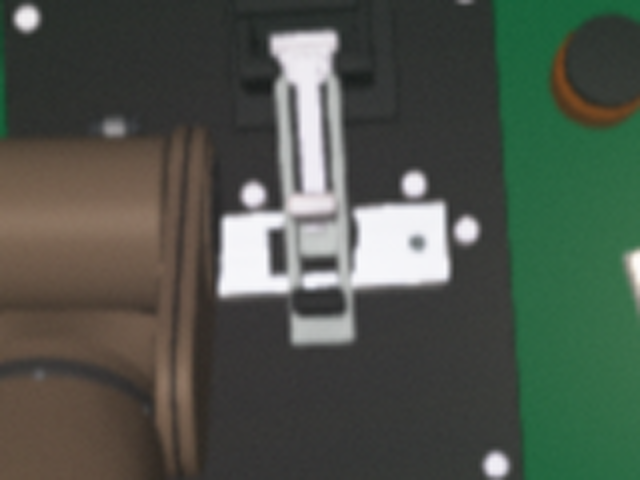

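The bar is parallel to the pins: back edge at row ~209, pins at (253,195) and (413,184), end pin at (466,230), with a gap of about 3 mm at each. I nudge it home in small steps, watching the force.

Call:
{"op": "send_rows", "data": {"moves": "0 0 0 0 0.008 0 -0.4;0 0 0 0 0.016 0 -0.4;0 0 0 0 0.022 0 -0.4;0 0 0 0 0.022 0 -0.4"}}

```text
time: 10.9
eef_pos: [0.5705, 0.0906, 0.0468]
tcp_rot: [0.694, 0.72, 0.0, 0.0]
contact_force: [-3.2, -0.1, 6.9]
opening: 0.459
finger_force: 42.3
```

Call:
{"op": "send_rows", "data": {"moves": "0 0 0 -0.008 0 0 -0.4;0 0 0 -0.014 0 0 -0.4;0 0 0 -0.014 0 0 -0.4"}}

```text
time: 11.28
eef_pos: [0.5711, 0.0885, 0.0468]
tcp_rot: [0.693, 0.721, 0.001, 0.0]
contact_force: [-0.4, 2.9, 4.9]
opening: 0.463
finger_force: 42.0
```

Call:
{"op": "send_rows", "data": {"moves": "0 0 0 -0.005 0 0 -0.4;0 0 0 -0.01 0 0 -0.4;0 0 0 -0.01 0 0 -0.4"}}

```text
time: 11.65
eef_pos: [0.5712, 0.0865, 0.0468]
tcp_rot: [0.693, 0.721, 0.001, 0.0]
contact_force: [0.3, 2.6, 6.9]
opening: 0.463
finger_force: 42.0
```

Call:
{"op": "send_rows", "data": {"moves": "0 0 0 0 0.005 0 -0.4;0 0 0 0 0.01 0 -0.4;0 0 0 0 0.01 0 -0.4"}}

```text
time: 12.02
eef_pos: [0.5726, 0.0863, 0.0468]
tcp_rot: [0.694, 0.72, 0.0, -0.0]
contact_force: [-3.3, 0.9, 7.2]
opening: 0.466
finger_force: 42.3
```

Call:
{"op": "send_rows", "data": {"moves": "0 0 0 -0.005 0 0 -0.4;0 0 0 -0.01 0 0 -0.4;0 0 0 -0.01 0 0 -0.4"}}

```text
time: 12.4
eef_pos: [0.5731, 0.0847, 0.0467]
tcp_rot: [0.693, 0.721, 0.001, 0.0]
contact_force: [-0.4, 2.6, 6.0]
opening: 0.462
finger_force: 42.0
```

Call:
{"op": "send_rows", "data": {"moves": "0 0 0 0 0.005 0 -0.4;0 0 0 0 0.01 0 -0.4;0 0 0 0 0.01 0 -0.4"}}

```text
time: 12.78
eef_pos: [0.5739, 0.0847, 0.0468]
tcp_rot: [0.694, 0.72, -0.0, -0.001]
contact_force: [-5.3, 1.5, 9.9]
opening: 0.46
finger_force: 42.8
```

```bash
python3 - <<'E'
from bar import *
go([*w(-.1,.090),.047],A)
T=cam("top");cv2.imwrite("pics/c6.png",cv2.resize(T["image"][180:240,280:370],None,fx=8,fy=8,interpolation=cv2.INTER_CUBIC)[:,:,::-1])
E
```

```text
t 12.78 turn [-0.0003 -0.0002 -0.0003] shift [-0.0057 -0.0058 -0.0009] f [-5.3  1.5  9.9] op 0.46 ff 42.8 q [-0.03  0.32  1.93  0.    0.89 -0.07] stand [-0.0988  0.0911] [0.5739 0.0847 0.0468]
```

View pics/c6.png

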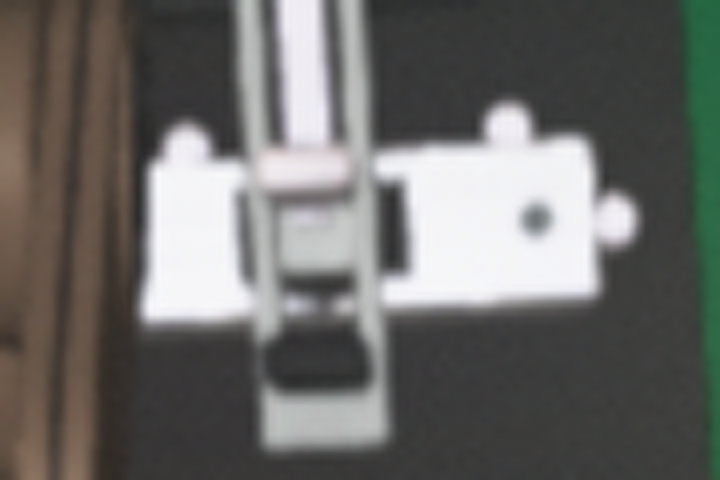

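The crop shows the bar's back edge overlapping both back pins ((187,143), (508,127)) and its end at the end pin ((615,218)), so it is at or near contact. One firmer push each way should confirm it by force.

Call:
{"op": "send_rows", "data": {"moves": "0 0 0 -0.006 0.005 0 -0.4;0 0 0 -0.012 0.01 0 -0.4;0 0 0 -0.012 0.01 0 -0.4;0 0 0 -0.012 0.01 0 -0.4"}}

```text
time: 13.32
eef_pos: [0.5741, 0.0846, 0.0468]
tcp_rot: [0.694, 0.72, -0.0, -0.004]
contact_force: [-10.3, 9.4, 13.5]
opening: 0.463
finger_force: 43.1
```

Call:
{"op": "send_rows", "data": {"moves": "0 0 0 -0.006 0.005 0 -0.4;0 0 0 -0.012 0.01 0 -0.4;0 0 0 -0.012 0.01 0 -0.4;0 0 0 -0.012 0.01 0 -0.4"}}

```text
time: 13.82
eef_pos: [0.5742, 0.0846, 0.0468]
tcp_rot: [0.695, 0.719, -0.001, -0.008]
contact_force: [-16.9, 15.6, 18.6]
opening: 0.466
finger_force: 43.6
```

Call:
{"op": "send_rows", "data": {"moves": "0 0 0 0.008 -0.006 0 -0.4;0 0 0 0.016 -0.012 0 -0.4;0 0 0 0.016 -0.012 0 -0.4"}}

```text
time: 14.2
eef_pos: [0.574, 0.0846, 0.0467]
tcp_rot: [0.694, 0.72, -0.0, -0.004]
contact_force: [-9.6, 6.2, 13.6]
opening: 0.465
finger_force: 42.8
```

Call:
{"op": "send_rows", "data": {"moves": "0 0 0 0 0 0 0;0 0 0 0 0 0 0.3;0 0 0 0 0 0 0.6;0 0 0 0 0 0 0.6"}}

```text
time: 14.7
eef_pos: [0.5761, 0.0822, 0.0451]
tcp_rot: [0.693, 0.721, -0.0, 0.0]
contact_force: [-0.0, 0.3, -1.3]
opening: 0.8
finger_force: 0.0
```

```bash
python3 - <<'E'
from bar import *
go([*w(-.1,.090),.27],A)
T=cam("top");cv2.imwrite("pics/c7.png",cv2.resize(T["image"][180:240,280:370],None,fx=8,fy=8,interpolation=cv2.INTER_CUBIC)[:,:,::-1])
E
```

```text
t 14.7 turn [ 0.      0.     -0.0001] shift [ 0.0071 -0.0161 -1.1243] f [-0.   0.3 -1.3] op 0.8 ff 0.0 q [-0.03  0.33  1.93 -0.    0.88 -0.07] stand [-0.0968  0.0885] [0.5761 0.0822 0.0451]
```

View pics/c7.png

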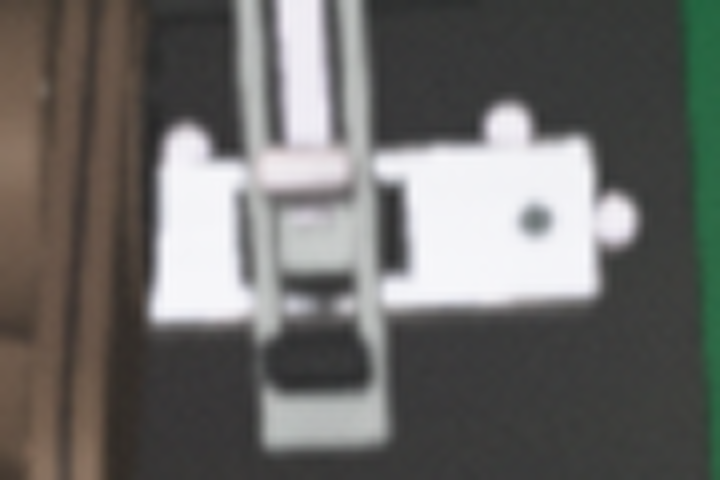

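The bar is unchanged and home after release. Now I rise and go over the post and paddle.

Call:
{"op": "send_rows", "data": {"moves": "0 0 0 0 0 -0.03 0.8;0 0 0 0 0 -0.12 1;0 0 0 0 0 -0.35 1;0 0 0 0 0 -0.6 1;0 0 0 0 0 -0.85 1;0 0 0 0 0 -1 1;0 0 0 0 0 -1 1"}}

```text
time: 15.62
eef_pos: [0.5778, 0.0824, 0.2507]
tcp_rot: [0.693, 0.721, 0.003, 0.003]
contact_force: [0.5, -0.2, 0.7]
opening: 0.999
finger_force: 0.0
```

Call:
{"op": "send_rows", "data": {"moves": "0 0 0 0 -0.05 -0.1 1;0 0 0 -0.15 -0.11 -0.1 1;0 0 0 -0.3 -0.11 -0.1 1;0 0 0 -0.4 -0.11 -0.1 1;0 0 0 -0.44 -0.11 -0.1 1;0 0 0 -0.44 -0.11 -0.1 1"}}

```text
time: 16.38
eef_pos: [0.5573, -0.0065, 0.2649]
tcp_rot: [0.694, 0.72, -0.0, -0.0]
contact_force: [-0.3, -0.9, -0.1]
opening: 1.0
finger_force: 0.0
```

```bash
python3 - <<'E'
from bar import *
go([*w(-.120,0.0),.189],A)
S=cam("scene")
cv2.imwrite("pics/c8.png",cv2.resize(S["image"][150:270,260:420],None,fx=5,fy=5,interpolation=cv2.INTER_CUBIC)[:,:,::-1])
E
```

```text
t 16.38 turn [-0.0001 -0.0001 -0.0002] shift [-0.0036 -0.0048  0.3794] f [-0.3 -0.9 -0.1] op 1.0 ff 0.0 q [-0.19  0.01  1.85  0.    1.28 -0.23] stand [-0.119   0.0007] [ 0.5573 -0.0065  0.2649]
```

Call:
{"op": "send_rows", "data": {"moves": "0 0 0 -0.003 -0.005 0.1 1;0 0 0 -0.003 -0.005 0.18 1;0 0 0 -0.003 -0.005 0.26 1;0 0 0 -0.003 -0.005 0.32 1;0 0 0 -0.003 -0.005 0.38 1;0 0 0 -0.003 -0.005 0.38 1"}}

```text
time: 17.18
eef_pos: [0.5558, -0.0069, 0.188]
tcp_rot: [0.693, 0.721, -0.001, -0.001]
contact_force: [-0.3, -0.1, -0.0]
opening: 1.0
finger_force: 0.0
```

Call:
{"op": "send_rows", "data": {"moves": "0 0 0 0 -0.02 0 1;0 0 0 0 -0.035 0 1;0 0 0 0 -0.035 0 0.65;0 0 0 0 -0.035 0 0.65;0 0 0 0 -0.035 0 0.65", "newtons": 35}}

```text
time: 17.8
eef_pos: [0.5495, -0.0073, 0.1895]
tcp_rot: [0.693, 0.721, 0.0, 0.0]
contact_force: [0.2, -0.1, 0.8]
opening: 0.829
finger_force: 0.0
```

Call:
{"op": "send_rows", "data": {"moves": "0 0 0 0 0 0 0.4;0 0 0 0 0 0 0.4;0 0 0 0 0 0 0.3;0 0 0 0 0 0 0.3"}}

```text
time: 18.3
eef_pos: [0.5526, -0.0073, 0.1921]
tcp_rot: [0.693, 0.721, 0.003, 0.003]
contact_force: [3.0, -0.0, 1.3]
opening: 0.651
finger_force: 1.8
```

Call:
{"op": "send_rows", "data": {"moves": "0 0 0 0 0 0 0.1;0 0 0 0 0 0 0;0 0 0 0 0 0 -0.2;0 0 0 0 0 0 -0.3;0 0 0 0 0 0 -0.3"}}

```text
time: 18.92
eef_pos: [0.5491, -0.0075, 0.1907]
tcp_rot: [0.693, 0.72, -0.001, -0.0]
contact_force: [-0.7, -0.0, 6.3]
opening: 0.454
finger_force: 39.0
```

Call:
{"op": "send_rows", "data": {"moves": "0 0 0 0 0 0.005 -0.3;0 0 0 0 0 0.01 -0.3;0 0 0 0 0 0.015 -0.3;0 0 0 0 0 0.02 -0.3;0 0 0 0 0 0.02 -0.3"}}

```text
time: 19.55
eef_pos: [0.5491, -0.0075, 0.1906]
tcp_rot: [0.693, 0.721, -0.001, -0.001]
contact_force: [-9.0, 1.6, 20.7]
opening: 0.451
finger_force: 40.9
```

Call:
{"op": "send_rows", "data": {"moves": "0 0 0 0 0 -0.01 -0.3;0 0 0 0 0 -0.02 -0.3;0 0 0 0 0 -0.025 -0.3"}}

```text
time: 19.92
eef_pos: [0.5491, -0.0074, 0.1908]
tcp_rot: [0.693, 0.721, -0.001, -0.0]
contact_force: [1.5, -0.9, 3.4]
opening: 0.452
finger_force: 39.0
```

```bash
python3 - <<'E'
from bar import *
go([*w(-.127,0.0),.189],A)
S=cam("scene")
a=cv2.imread("pics/c8.png")[:,:,::-1]; b=cv2.resize(S["image"][150:270,260:420],None,fx=5,fy=5,interpolation=cv2.INTER_CUBIC)
cv2.imwrite("pics/c9.png",np.hstack([a[:,150:550],b[:,150:550]])[:,:,::-1])
E
```

```text
t 19.93 turn [-0.0002  0.0001 -0.0001] shift [-0.0001  0.001   0.0088] f [ 1.5 -0.9  3.4] op 0.452 ff 39.0 q [-0.2   0.06  1.94 -0.    1.14 -0.24] stand [-0.1272  0.    ] [ 0.5491 -0.0074  0.1908]
```

View pics/c9.png

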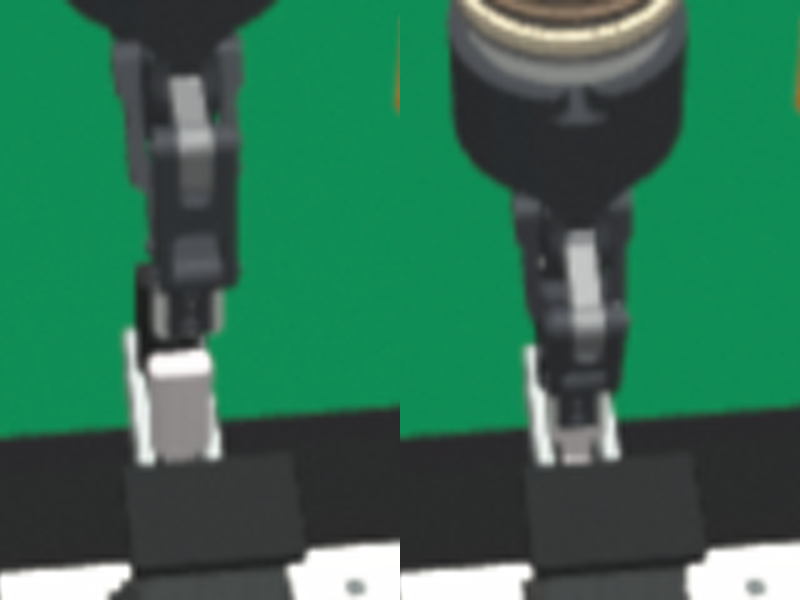

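Compared with the earlier view (left), the arm's rail tip moved from row 330 to 347 (about 10 mm). The head has therefore come down, the foot is on the bar and the paddle is squeezed. Now I release.

Call:
{"op": "send_rows", "data": {"moves": "0 0 0 0 0 0 0;0 0 0 0 0 0 0.2;0 0 0 0 0 0 0.5;0 0 0 0 0 0 0.8;0 0 0 0 0 0 1;0 0 0 0 0 0 1;0 0 0 0 0.02 0 1;0 0 0 0 0.035 0 1;0 0 0 0 0.035 0 1"}}

```text
time: 21.1
eef_pos: [0.5567, -0.007, 0.1904]
tcp_rot: [0.693, 0.721, 0.0, 0.0]
contact_force: [0.0, -1.1, -0.0]
opening: 1.0
finger_force: 0.0
```

Call:
{"op": "send_rows", "data": {"moves": "0 0 0 0 0 -0.1 1;0 0 0 0 0 -0.25 1;0 0 0 0 0 -0.45 1;0 0 0 0 0 -0.6 1;0 0 0 0 0 -0.6 1;0 0 0 0 0 -0.6 1"}}

```text
time: 21.85
eef_pos: [0.556, -0.0069, 0.31]
tcp_rot: [0.693, 0.721, -0.0, -0.0]
contact_force: [-0.3, 0.3, -0.6]
opening: 1.002
finger_force: 0.0
```

```bash
python3 - <<'E'
from bar import *
go([*w(-.120,0.0),.3],A)
S=cam("scene");a=cv2.cvtColor(S["image"],cv2.COLOR_RGB2GRAY).astype(int)
B=cv2.cvtColor(cv2.imread("pics/scene0.png"),cv2.COLOR_BGR2GRAY).astype(int)
print(a[195:240,324][:,None].T)   # post column: dark run = post
print(a[205:245:1,296:300].mean(1).round(),a[215:245,290:334:4])
T=cam("top");t=cv2.cvtColor(T["image"],cv2.COLOR_RGB2GRAY);u=cv2.cvtColor(cv2.imread("pics/c7.png"),cv2.COLOR_BGR2GRAY);u=cv2.resize(u,(90,60),interpolation=cv2.INTER_AREA)
print(u[35,60:85],t[215,340:365]); print(u[10:45,58],t[190:225,338])
E
```

```text
t 21.85 turn [-0.0001 -0.     -0.    ] shift [-0.0014  0.0014  0.05  ] f [-0.3  0.3 -0.6] op 1.002 ff 0.0 q [-0.19 -0.02  1.8   0.    1.36 -0.23] stand [-0.1203  0.0003] [ 0.556  -0.0069  0.31  ]
[[ 47  63  98 106  99  97  97  97  96  96  86  67  58  57  57  46  34  30
   30  31  31  30  30  31  29  31  37 107 230 251 252 246 203 148 140 139
  139 140 139 139 139 139 139 140 139]]
[97. 97. 97. 97. 97. 97. 98. 97. 97. 97. 97. 97. 97. 96. 97. 97. 97. 97.
 97. 96. 97. 97. 97. 97. 97. 97. 96. 97. 97. 97. 96. 81. 56. 44. 42. 42.
 42. 43. 42. 43.] [[ 97  96  97  98  97  97  97  31  29  30  73]
 [ 97  97  97  97  97  96  97  33  31  31  74]
 [ 97  98  97  97  97  97  97  33  30  31  73]
 [ 97  97  97  97  97  98 101  32  30  29  80]
 [ 97  98  97  97  96  97 118  36  30  31 111]
 [ 97  97  97  97  97  96 127  38  30  32 134]
 [ 97  97  97  97  98  97 124  39  35  46 139]
 [ 97  97  97  97  96  97 119  38  98 127 201]
 [ 97  97  97  97  97  97 111  43 227 235 245]
 [ 97  97  97  97  97  97 105  52 251 252 251]
 [ 97  97  97  97  97  97 104  63 251 251 250]
 [ 97  97  97  96  97  97 105  69 2
[... 650 characters left out ...]
42 226 137 137 137]
 [ 43  43  42  42  43  43  43 222 134 122 115]
 [ 43  42  43  42  43  43  44 170 102  87  78]
 [ 42  42  42  42  44  43  46  91  62  60  58]
 [ 43  42  44  44  44  43  46  58  55  56  56]]
[246 246 246 244 244 243 243 243 243 243 243 242 242 233 181 102  65  61
  60  61  61  62  63  62  63] [214 158 105 102 103 104  92  60  62  94 105 105 103  93  80  74  60  52
  54  53  54  54  53  56  57]
[ 57  58  59  57  58  56  60  99 185 236 244 243 243 243 243 243 244 244
 245 245 245 245 246 246 246 246 242 214 137  84  66  59  59  58  59] [109 113 116 117 118 116 117 116 113 110 105 103 102 100  98  95  93  92
  92  88  87  85  84  83  84  89  99  96  77  66  57  55  53  54  52]
```

Call:
{"op": "send_rows", "data": {"moves": "0 0 0 0.2 -0.15 -0.1 1;0 0 0 0.45 -0.3 -0.1 1;0 0 0 0.7 -0.45 -0.1 1;0 0 0 1 -0.6 -0.1 1;0 0 0 1 -0.6 -0.1 1"}}

```text
time: 22.58
eef_pos: [0.4264, 0.1907, 0.3291]
tcp_rot: [0.691, 0.723, -0.001, -0.001]
contact_force: [0.4, -0.2, 0.2]
opening: 1.001
finger_force: 0.0
```

```bash
python3 - <<'E'
from bar import *
go([*w(-.120,0.0),.3],A)
S=cam("scene");a=cv2.cvtColor(S["image"],cv2.COLOR_RGB2GRAY)
c8=cv2.cvtColor(cv2.imread("pics/c8.png"),cv2.COLOR_BGR2GRAY)
c3=cv2.cvtColor(cv2.imread("pics/c3.png"),cv2.COLOR_BGR2GRAY)
now=cv2.resize(a[150:270,260:420],None,fx=5,fy=5,interpolation=cv2.INTER_CUBIC)
now3=cv2.resize(a[160:310,250:410],None,fx=4,fy=4,interpolation=cv2.INTER_CUBIC)
now0=cv2.resize(a,None,fx=4,fy=4,interpolation=cv2.INTER_CUBIC);s0=cv2.resize(cv2.cvtColor(cv2.imread("pics/scene0.png"),cv2.COLOR_BGR2GRAY),None,fx=4,fy=4,interpolation=cv2.INTER_CUBIC)
def sh(im,ref,x0,x1,y0,y1,mx,f,dn=1):
    r=cv2.matchTemplate(im[y0-(mx if dn<0 else 20):y1+mx,x0-8:x1+8],ref[y0:y1,x0:x1],cv2.TM_CCOEFF_NORMED);_,v,_,l=cv2.minMaxLoc(r)
    print("shift px",(l[1]-(mx if dn<0 else 20))/f,(l[0]-8)/f,round(v,3))
sh(now,c8,270,370,330,400,60,5)      # paddle top vs notch .060
sh(now3,c3,275,330,235,275,60,4)
sh(now3,c3,262,326,165,230,60,4)     # post
T=cam("top");t=cv2.cvtColor(T["image"],cv2.COLOR_RGB2GRAY);t8=cv2.resize(t[180:240,280:370],None,fx=8,fy=8,interpolation=cv2.INTER_CUBIC)
u=cv2.cvtColor(cv2.imread("pics/c7.png"),cv2.COLOR_BGR2GRAY)
sh(t8,u,420,660,90,320,40,8); sh(t8,u,155,235,260,340,40,8)
c,s_=np.cos(.044),np.sin(.044); RS2=np.array([[c,-s_],[s_,c]]);t2=np.array([.6748,-.0005])
for x,z in((-.141,.157),(-.098,.157)): print([proj(S,[[*(RS2@[x,0]+t2),z+h]])[0,1].round(1) for h in(.045,.05,.055,.06,.065,.075)])
E
```

```text
t 22.57 turn [-0.0003 -0.      0.0009] shift [-1.0175  0.605   0.144 ] f [ 0.4 -0.2  0.2] op 1.001 ff 0.0 q [ 0.2  -0.24  1.96  0.    1.42  0.16] stand [-0.2421  0.2028] [0.4264 0.1907 0.3291]
shift px 2.4 -0.2 0.976
shift px 2.25 0.0 0.991
shift px 3.5 0.0 0.994
shift px 0.0 0.0 1.0
shift px 0.0 -0.25 0.981
[np.float64(210.4), np.float64(208.5), np.float64(206.7), np.float64(204.8), np.float64(202.9), np.float64(199.0)]
[np.float64(228.5), np.float64(226.7), np.float64(224.8), np.float64(222.9), np.float64(221.1), np.float64(217.2)]
```

The post dropped 3.5 px, about 10 mm. The paddle's 2.3 px matches that drop with the pawl at about 3.5 mm, and the bar hasn't moved. I hand it in.

```bash
python3 -c "
from plant import ctrl
print(ctrl.sign_off())"
```

```text
the job is handed in; nothing more can be done
None
```

I handed the job in at about 23 s, with the bar home against its three pins, the foot resting on it, the pawl sprung back and the arm clear; the head dropped its last 10 mm freely as the paddle was squeezed instead of being lowered gently, and I couldn't measure that impact against the 45 N limit.

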